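# Uncover the pharmacy balance and switch it on

### The arm

A 6-joint arm with a two-finger parallel gripper is mounted at the origin on the work surface. World frame = base frame: x ahead of the robot, y to its left, z up, the work surface at z = 0. Lengths are in m, angles in rad, forces in N, time in s.
With the tool pointing down it reaches from about 0.35 to 0.775 m from the base axis. Payload 5.5 kg.
Tool frame: the origin (TCP) lies at the very end of the fingers, on their centre line; the grasp point (between the pads) lies bot.tcp_to_grasp behind it (bot.tcp_to_grasp is the distance from the TCP to the grasp point, in m); z points along the fingers, y is the line along which they close (so a half turn about z gives the same grasp; the last joint's range is limited). The gripper opens to 85 mm and grips with 20 to 120 N. Pads are 22 mm wide; open, the fingers measure 114 mm over their backs; the gripper's body (76 mm by 85 mm) begins 54 mm behind the grasp point. The pads swing forward as they close: fully open they stand 13 mm farther back than shut.
Start: joints at [-1.402, 0.313, 0.046, 1.304, 0, 1.431], TCP at [0.175, -0.548, 0.231] pointing down, gripper open.
Joint ranges: [-2.76, 2.76], [-0.86, 1.69], [-1.03, 1.26], [-2.2, 2.34], [-1.47, 1.5], [-3.14, 3.14]. Speed limits (rad/s): [2.57, 2.57, 3.14, 3.14, 3.14, 3.14].

### API

Orientations are given as [roll, pitch, yaw] about the fixed x, y, z axes, in that order (R = Rz(yaw) Ry(pitch) Rx(roll)).
In Python, from workcell import readout, optics, bot gives the robot as it stands. The module is installed in compiled form; this text tells all that it offers.
- The arm moves only by the tool jog_arm, never from a script. Its argument "deltas" is text: rows parted by semicolons, each of 7 numbers parted by spaces: the turn, a rotation vector about the tool's x, y, z scaled (see below), then the shift along the tool's x, y, z scaled (see below), then the opening, from 0 (shut) to 1 (fully open). A call has exactly 5 rows; each row is the pose to reach, as a shift and turn from the pose commanded when the call began, along the tool's axes at that moment, turning the shorter way round; what a row does not reach only later rows make up. The controller multiplies each number of a shift by 200 mm and each number of a turn by 180 degrees. A row lasts 1/10 s, in which the tool goes at most 50 mm and 8.59 degrees, less where a joint would pass 70% of its speed; a pose out of reach is approached as far as the arm can. A call with a number of a shift or a turn outside -1 to 1 is refused whole. A call with a gripper value outside its range is refused whole. The fingers move at their own pace and stop on an object; "force" is the grip in N (left out, the last holds). Time passes only in rows, so rows that repeat a pose let the fingers close, or fill a call up. It gives the time, the measured TCP pose, the force, the opening and the grip force at its end, in the units of the state.
- readout.observe(): the state, without advancing time (a new reading comes with each control period).
- optics.grab_frame(name): name is "scene" or "top"; returns a dict with "pixels" (384x512x3 uint8, red, green, blue), "z_map" (384x512 float32, m along the optical axis (not along the pixel's ray), 0 where there is no reading), "fx", "fy", "cx", "cy" (pixels), "distortion" ([k1, k2, p1, p2, k3] as OpenCV has them; the pictures are not rectified), "pose" (4x4, takes a point from camera to world coordinates). Camera axes: x right, y down, z forward; pixel columns grow to the right and rows downward; lengths in m; the calibration is good to about 2 mm. A picture is of the moment at which its call begins.
- bot.job_done(): hands the job in; it is judged then, once.
The state is a dict: "time_s": time; "joint_pos": joint angles; "joint_velocities": joint speeds; "effort": joint torques, N m; "eef_pos": TCP position; "tcp_rot": TCP orientation; "force": force on the tool from outside, world axes, zero at the start; "ft_torque": the same for the moment, N m; "finger_gap": opening from 0.0 (shut) to 1.0 (fully open); "grip_force": force on a finger pad.
Only numpy, scipy, OpenCV 4.12 (cv2) and the standard library are available. Lean on these libraries where they do the work, as an engineer would, in place of code of your own. Each camera call takes 0.05 s, during which the arm holds its last target. There are 200 camera calls.

### The job

Get the balance ready for weighing: with your fingertips under the orange lip, flip the white dust hood up and over until it leans back open by itself, let go of it, then press the green power button fully down and release it, leaving the hood open. Grip nothing: the lip must not be pinched, and the bottle, the jar and the brass weight standing around the balance must stay where they are.

Things in the scene. Friction and masses are not known exactly. Their poses are not given: they have to be found in the camera images.
- balance: Balance fixed to the table: grey base 150 deep (x) x 180 wide (y) x 70 mm high. Origin at the centre of its underside; x points from its front to its rear (roughly to the robot's left, give or take 30 degrees), y left, z up. On top, under the hood: steel pan 84 mm across, 12 mm high, centred 22 mm behind the origin; green power button 50 mm in front of the origin, 45 mm to the right (-y).
- hood_lip (a point): Middle of the front bottom edge of the hood's orange lip, a flat tongue 30 mm long (out from the hood's front wall), 100 mm wide, 6 mm thick. Axes as the balance's when closed, turning with the hood. Closed, its underside is 71 mm above the table, with free space under it back to the base's front face, 30 mm behind this edge. Lifted from below by fingertips tilted forward, it swings the hood up.
- hood_hinge (a point): Middle of the hood's hinge line, along the rear top edge of the base, 71 mm above the table and 180 mm behind the lip's front edge; the hinge runs along its y axis.
- hood (a joint): Angle of the white dust hood (shallow box 150 x 180 x 34 mm, 3 mm walls, open below, about 0.18 kg), rad: 0 closed, grows as the front rises and swings over the rear, stop at 1.95. It turns freely: let go below about 1.3 it falls shut; beyond that it falls open by itself and rests on the stop. About 1 N upwards at the lip lifts it.
- power (a joint): Travel of the green power button, m: 0 released, 0.006 fully down. Sprung; about 4 N presses it fully down, and it springs back when released.
- power_top (a point): Centre of the top of the green power button (24 mm across, in a low black housing), which is pressed straight down from above once the hood is open.
- amber: Amber glass bottle with black cap, 54 mm across, 115 mm tall, loose, near the balance. Origin at the centre of its underside. Not to be disturbed.
- jar: White jar with blue lid, 60 mm across, 85 mm tall, loose, near the balance. Origin at the centre of its underside. Not to be disturbed.
- weight: Brass calibration weight with a knob, 36 mm across, 58 mm tall, loose, near the balance. Origin at the centre of its underside. Not to be disturbed.

How it is judged:
On the way, in this order (a step that is already met when the one before it is completed fails the run):
1. the hood is open past its over-centre point (beyond 1.8 rad) and stays there with the robot off it (value of joint hood above 1.8 rad and contact force between each of the fingers, the arm and balance below 0.1 N), for 0.2 s.
2. the power button is pressed fully down (at least 4.5 of 6 mm) with the hood open (value of joint power above 0.0045 m and value of joint hood above 1.8 rad), for 0.05 s.
At the end, for the whole second after the job is handed in: The hood rests open (beyond 1.8 rad) and still, the power button is up again (within 1.5 mm), and the bottle, jar and weight are within 20 mm of where they stood (value of joint hood above 1.8 rad and velocity of joint hood below 0.1 rad/s and value of joint power below 0.0015 m and distance of each of amber, jar, weight from where it was at the start of the episode below 0.02 m); the robot touches nothing.
It fails at once if the amber is moved or lifted more than 20 mm (distance of amber from where it was at the start of the episode above 0.02 m).
It fails at once if the jar is moved or lifted more than 20 mm (distance of jar from where it was at the start of the episode above 0.02 m).
It fails at once if the weight is moved or lifted more than 20 mm (distance of weight from where it was at the start of the episode above 0.02 m).
It fails at once if the lip is pinched (pressed on both faces at once) (contact force between the fingers and hood_c5 above 1.5 N and contact force between the fingers and hood_c6 above 1.5 N).
It also fails if it takes over 56 s, if anything falls off the work surface, if the arm or the gripper's body presses on something with over 40 N, if the wrist force passes 120 N, or if a joint passes its speed limit or range.

## Working session

There is one attempt and no reset: what is moved stays moved. The work goes in short steps, Python scripts to look and compute and a tool call to move; the robot and the scene stay as the last step left them, time stands still between calls to the robot, and variables do not carry over. Pictures are saved under pics/ and viewed, at most 10 in all, crops included, and the job is handed in when it is done.

Besides the shell and the picture viewer there is one more tool, called as name(argument=value, ...) on one line, values as JSON. jog_arm: Moves the arm, as the interface text tells. Shifts and turns lie within -1 to 1; 1 stands for 200 mm of shift or 180 degrees of turn. Its arguments: {"type":"object","properties":{"deltas":{"type":"string"},"force":{"type":"number"}},"required":["deltas"]}

```bash
mkdir -p pics; cat > h.py <<'E'
import numpy as np, cv2
from workcell import readout, optics, bot
def cloud(f):
    z=f["z_map"];h,w=z.shape
    K=np.array([[f["fx"],0,f["cx"]],[0,f["fy"],f["cy"]],[0,0,1]])
    u,v=np.meshgrid(np.arange(w),np.arange(h))
    p=cv2.undistortPoints(np.stack([u,v],-1).reshape(-1,1,2).astype(np.float64),K,np.array(f["distortion"],float)).reshape(h,w,2)
    P=np.dstack([p*z[...,None],z])
    T=np.array(f["pose"]); W=P@T[:3,:3].T+T[:3,3]
    W[z==0]=np.nan
    return W
E
python3 - <<'E'
from h import *
ims=[]
for n in("scene","top"):
    f=optics.grab_frame(n); np.save(n+".npy",cloud(f)); np.save(n+"_rgb.npy",f["pixels"]);ims.append(f["pixels"][...,::-1])
    W=cloud(f); hsv=cv2.cvtColor(f["pixels"],cv2.COLOR_RGB2HSV)
    m=cv2.inRange(hsv,(5,150,120),(20,255,255))>0
    P=W[m]; P=P[~np.isnan(P).any(1)]; print(n,m.sum(),np.round(np.median(P,0),3),np.round(f["pose"],3).tolist())
cv2.imwrite("pics/a.png",cv2.resize(np.vstack(ims),(0,0),fx=.78,fy=.78))
print(readout.observe(), bot.tcp_to_grasp)
E
```

```text
scene 485 [0.675 0.048 0.077] [[0.87, 0.296, -0.394, 0.856], [0.493, -0.497, 0.714, -0.453], [0.016, -0.816, -0.578, 0.525], [0.0, 0.0, 0.0, 1.0]]
top 0 [nan nan nan] [[0.072, -0.974, 0.214, 0.411], [-0.997, -0.071, 0.012, 0.074], [0.004, -0.214, -0.977, 0.812], [0.0, 0.0, 0.0, 1.0]]
{'time_s': 0.1, 'joint_pos': array([-1.40160566e+00,  3.13924343e-01,  4.50798012e-02,  1.30358370e+00,
       -2.20458638e-05,  1.43121977e+00]), 'joint_velocities': array([ 4.76219764e-04, -1.49102527e-05, -2.18321827e-04,  1.06821178e-04,
       -2.04829961e-03,  1.02899140e-03]), 'effort': array([ 3.20629973e-03, -4.81723738e+01,  2.99244386e+01,  1.27461681e-02,
       -1.19885472e-04,  5.09645659e-09]), 'eef_pos': array([ 0.17465343, -0.54735544,  0.23049335]), 'tcp_rot': array([-3.13997354e+00, -2.05206953e-04,  3.08767068e-01]), 'force': array([0.32852568, 0.56241154, 0.1908198 ]), 'ft_torque': array([-0.01186212,  0.05780876,  0.02819067]), 'grip_force': 0.0, 'finger_gap': 0.9984537308538302} 0.0187
  return _methods._mean(a, axis=axis, dtype=dtype,
  ret = um.true_divide(
```

View pics/a.png

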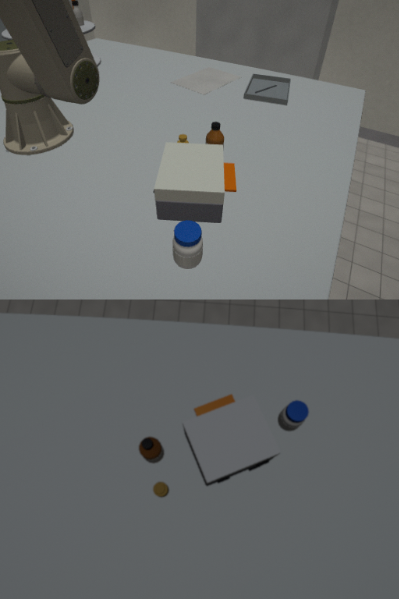

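The scene view shows the balance with its lip at right (230,177) and the jar in front of it. In the top view the lip is at (215,105), the jar at (295,113), the bottle at (150,150) and the weight at (160,190), all in the resized picture. Next I'll measure these and check the calibration against the robot.

```bash
python3 - <<'E' 2>/dev/null
from h import *
for n in("scene","top"):
    W=np.load(n+".npy");rgb=np.load(n+"_rgb.npy");hsv=cv2.cvtColor(rgb,cv2.COLOR_RGB2HSV)
    ok=~np.isnan(W).any(2)
    t=W[ok&(abs(W[...,2])<.01)]; print(n,"table z",np.median(t[:,2]),ok.mean())
    def rep(nm,m):
        m=m&ok; P=W[m]
        if len(P)<5: print(nm,"none");return
        r=cv2.minAreaRect((P[:,:2]*1000).astype(np.float32)); print(nm,len(P),np.round(np.median(P,0),3),np.round(P[:,2].min(),3),np.round(P[:,2].max(),3),"box",np.round(cv2.boxPoints(r)).tolist())
    H,S,V=cv2.split(hsv)
    Z=W[...,2]
    rep("lip",(H>4)&(H<22)&(S>180)&(Z>.065)&(Z<.085))
    m=((Z>.098)&(Z<.11)&(S<60)&(np.hypot(W[...,0]-.58,W[...,1])<.2)).astype(np.uint8)
    k,l,st,_=cv2.connectedComponentsWithStats(m); rep("hoodtop",l==1+st[1:,4].argmax())
    rep("blue",(H>100)&(H<130)&(S>150)&(Z>.07)&(Z<.1))
    x=((Z>.02)&(Z<.13)&(S>90)).astype(np.uint8)
    k,l,st,c=cv2.connectedComponentsWithStats(x)
    for i in range(1,k):
        if st[i,4]>40: rep("comp%d %s hsv%s"%(i,c[i].round(),np.median(hsv[l==i],0)),l==i)
E
```

```text
scene table z -7.428627147310074e-05 0.9960378011067709
lip 616 [0.671 0.057 0.077] 0.065 0.085 box [[544.0, 182.0], [681.0, -5.0], [720.0, 23.0], [583.0, 210.0]]
hoodtop 5253 [ 0.598 -0.004  0.105] 0.098 0.108 box [[483.0, 63.0], [564.0, -103.0], [699.0, -37.0], [618.0, 128.0]]
blue 926 [ 0.677 -0.151  0.084] 0.071 0.087 box [[640.0, -135.0], [666.0, -182.0], [709.0, -158.0], [683.0, -111.0]]
comp6 [276. 176.] hsv[ 15.  184.   85.5] 360 [0.57  0.185 0.078] 0.057 0.102 box [[538.0, 190.0], [553.0, 162.0], [598.0, 186.0], [583.0, 213.0]]
comp7 [234. 178.] hsv[ 21. 163. 121.] 109 [0.472 0.166 0.054] 0.037 0.06 box [[452.0, 160.0], [480.0, 156.0], [484.0, 182.0], [457.0, 187.0]]
comp8 [294. 227.] hsv[ 14. 239. 159.] 534 [0.677 0.045 0.077] 0.071 0.107 box [[640.0, 93.0], [685.0, -9.0], [712.0, 3.0], [667.0, 104.0]]
comp9 [240. 299.] hsv[109. 209. 127.] 954 [ 0.677 -0.151  0.084] 0.07 0.087 box [[638.0, -136.0], [665.0, -183.0], [709.0, -157.0], [682.0, -111.0]]
top table z -0.0005587655309714501 0.9960378011067709
lip 584 [0.664 0.079 0.077] 0.067 0.085 box [[526.0, 202.0], [688.0, 4.0], [717.0, 28.0], [555.0, 226.0]]
hoodtop 8273 [0.588 0.014 0.105] 0.098 0.109 box [[484.0, 61.0], [564.0, -101.0], [700.0, -35.0], [620.0, 128.0]]
blue 579 [ 0.671 -0.143  0.084] 0.072 0.088 box [[638.0, -152.0], [682.0, -178.0], [707.0, -137.0], [663.0, -110.0]]
comp1 [274. 135.] hsv[ 15. 191.  95.] 531 [0.675 0.054 0.076] 0.072 0.106 box [[637.0, 91.0], [681.0, 2.0], [707.0, 15.0], [663.0, 104.0]]
comp2 [381. 143.] hsv[110. 208.  86.] 620 [ 0.671 -0.144  0.084] 0.072 0.088 box [[638.0, -134.0], [661.0, -179.0], [707.0, -156.0], [684.0, -110.0]]
comp3 [194. 192.] hsv[ 14. 190.  44.] 452 [0.551 0.191 0.081] 0.056 0.117 box [[526.0, 207.0], [551.0, 166.0], [588.0, 189.0], [563.0, 230.0]]
comp7 [206. 243.] hsv[ 20. 154.  72.] 258 [0.466 0.167 0.056] 0.022 0.061 box [[444.0, 171.0], [465.0, 147.0], [488.0, 167.0], [468.0, 191.0]]
```

Both cameras agree. The balance origin is at about (0.592, 0.013), and its front faces az ≈ 25.7°, away from the robot. The lip's front edge is at (0.687, 0.058). I'll insert the closed fingertips from the left front, with the tool pointing −y and tilted 50°.

```bash
cat >> h.py <<'E'
from scipy.spatial.transform import Rotation as Ro
O=np.array([.592,.013,0]);F=np.array([.901,.434,0]);Y=np.array([.434,-.901,0])
def B(f,y,z): return O+f*F+y*Y+np.array([0,0,z])
def tool(tilt,yaw=90): return Ro.from_euler('z',yaw,degrees=True)*Ro.from_euler('x',180,degrees=True)*Ro.from_euler('y',-tilt,degrees=True)
def mv(p,R,base=None):
    if base is None:
        s=readout.observe(); base=(s["eef_pos"],Ro.from_euler('xyz',s["tcp_rot"]))
    p0,R0=base; sh=R0.inv().apply(p-p0)/.2; t=(R0.inv()*R).as_rotvec()/np.pi
    print(np.round(p,3),"turn",np.round(t,3),"shift",np.round(sh,3))
E
python3 - <<'E'
from h import *
mv(np.array([.28,-.40,.33]),tool(0)); 
for a,b in (([.28,-.40,.33],[.4,-.25,.33]),([.4,-.25,.33],[.5,-.08,.33]),([.5,-.08,.33],[.6,.1,.33])): mv(np.array(b),tool(0),(np.array(a),tool(0)))
mv(np.array([.672,.135,.25]),tool(50),(np.array([.6,.1,.33]),tool(0)))
E
```

```text
[ 0.28 -0.4   0.33] turn [-0.    -0.    -0.402] shift [ 0.726 -0.543 -0.497]
[ 0.4  -0.25  0.33] turn [0. 0. 0.] shift [0.75 0.6  0.  ]
[ 0.5  -0.08  0.33] turn [0. 0. 0.] shift [0.85 0.5  0.  ]
[0.6  0.1  0.33] turn [0. 0. 0.] shift [0.9 0.5 0. ]
[0.672 0.135 0.25 ] turn [-0.    -0.278 -0.   ] shift [0.175 0.36  0.4  ]
```

jog_arm(deltas="0 0 -0.05 0 0 -0.25 0; 0 0 -0.09 0.2 -0.14 -0.5 0; 0 0 -0.13 0.4 -0.3 -0.5 0; 0 0 -0.17 0.6 -0.43 -0.5 0; 0 0 -0.2 0.726 -0.543 -0.497 0")

```text
time_s: 0.6
eef_pos: [0.281, -0.3991, 0.3311]
tcp_rot: [3.14, 0.0, 0.941]
force: [1.0, -0.3, -0.5]
finger_gap: 0.149
grip_force: 0.0
```

```bash
python3 -c "
from h import *
mv(np.array([.4,-.25,.33]),tool(0))"
```

```text
[ 0.4  -0.25  0.33] turn [ 0.   0.  -0.2] shift [0.953 0.042 0.005]
```

jog_arm(deltas="0 0 -0.04 0.2 0.01 0 0; 0 0 -0.08 0.4 0.02 0 0; 0 0 -0.12 0.6 0.03 0 0; 0 0 -0.16 0.8 0.04 0 0; 0 0 -0.2 0.95 0.042 0 0")

```text
time_s: 1.1
eef_pos: [0.4003, -0.2501, 0.3304]
tcp_rot: [-3.141, -0.001, 1.572]
force: [0.6, 0.2, 0.4]
finger_gap: 0.001
grip_force: 0.0
```

jog_arm(deltas="0 0 0 0.2 0.1 0 0; 0 0 0 0.4 0.2 0 0; 0 0 0 0.6 0.3 0 0; 0 0 0 0.8 0.4 0 0; 0 0 0 0.85 0.5 0 0")

```text
time_s: 1.6
eef_pos: [0.5003, -0.0788, 0.3308]
tcp_rot: [-3.141, -0.001, 1.569]
force: [0.7, -0.8, -0.0]
finger_gap: -0.0
grip_force: 0.0
```

jog_arm(deltas="0 0 0 0.2 0.1 0 0; 0 0 0 0.4 0.2 0 0; 0 0 0 0.6 0.3 0 0; 0 0 0 0.8 0.4 0 0; 0 0 0 0.9 0.5 0 0")

```text
time_s: 2.1
eef_pos: [0.6014, 0.1002, 0.3302]
tcp_rot: [-3.141, -0.001, 1.568]
force: [-0.0, -0.4, -0.2]
finger_gap: -0.001
grip_force: 0.0
```

jog_arm(deltas="0 -0.04 0 0.04 0.07 0 0; 0 -0.08 0 0.08 0.14 0 0; 0 -0.12 0 0.12 0.21 0 0; 0 -0.16 0 0.16 0.28 0 0; 0 -0.2 0 0.175 0.36 0 0")

```text
time_s: 2.6
eef_pos: [0.6737, 0.1327, 0.3315]
tcp_rot: [3.139, 0.633, 1.566]
force: [1.5, 0.3, 0.1]
finger_gap: 0.003
grip_force: 0.0
```

```bash
python3 -c "
from h import *
print(readout.observe()['joint_pos'])
mv(np.array([.672,.135,.2]),tool(50))
b=np.array([.672,.135,.2]),tool(50)
mv(np.array([.672,.135,.025]),tool(50),b)"
```

```text
[ 0.32342039  0.80323373  0.95560687  1.952568   -0.59513115  1.96912423]
[0.672 0.135 0.2  ] turn [-0.    -0.076 -0.001] shift [ 0.398 -0.01   0.523]
[0.672 0.135 0.025] turn [0. 0. 0.] shift [ 0.67  -0.     0.562]
```

jog_arm(deltas="0 -0.03 0 0.08 0 0.1 0; 0 -0.06 0 0.16 0 0.2 0; 0 -0.076 0 0.24 0 0.3 0; 0 -0.076 0 0.32 -0.01 0.4 0; 0 -0.076 0 0.398 -0.01 0.523 0")

```text
time_s: 3.1
eef_pos: [0.671, 0.1354, 0.1965]
tcp_rot: [-3.138, 0.868, 1.57]
force: [-0.3, 0.4, 0.9]
finger_gap: -0.0
grip_force: 0.0
```

jog_arm(deltas="0 0 0 0.1 0 0.08 0; 0 0 0 0.2 0 0.17 0; 0 0 0 0.3 0 0.25 0; 0 0 0 0.4 0 0.34 0; 0 0 0 0.5 0 0.42 0")

```text
time_s: 3.6
eef_pos: [0.671, 0.1348, 0.0668]
tcp_rot: [-3.14, 0.867, 1.567]
force: [-0.1, 0.1, -0.4]
finger_gap: 0.0
grip_force: 0.0
```

```bash
python3 - <<'E'
from h import *
print(readout.observe()['joint_pos'])
mv(np.array([.672,.135,.025]),tool(50))
b=np.array([.672,.135,.025]),tool(50)
mv(np.array([.663,.080,.025]),tool(50),b)
ims=[optics.grab_frame(n)["pixels"][...,::-1] for n in("scene","top")]
cv2.imwrite("pics/b.png",np.hstack([cv2.resize(ims[0][100:370,130:430],(400,360)),cv2.resize(ims[1][40:310,130:430],(400,360))]))
E
```

```text
[ 0.39092484  0.97289351  0.50175773  1.52792112 -0.77986753  2.14509276]
[0.672 0.135 0.025] turn [-0.002 -0.002 -0.001] shift [0.16  0.005 0.134]
[0.663 0.08  0.025] turn [0. 0. 0.] shift [-0.177 -0.045  0.211]
```

View pics/b.png

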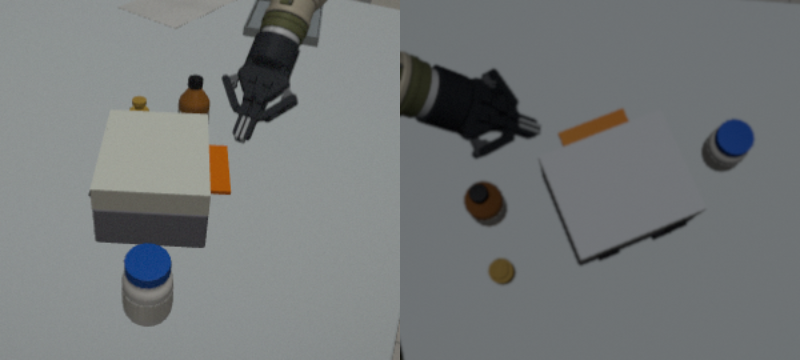

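The fingertips (at 540,128 in the top crop) are off the lip's left end (560,138) and clear of the bottle (485,202). I'll descend and insert.

jog_arm(deltas="0 0 0 0.05 0 0.04 0; 0 0 0 0.1 0 0.08 0; 0 0 0 0.16 0.005 0.134 0; 0 0 0 0.16 0.005 0.134 0; 0 0 0 0.16 0.005 0.134 0")

```text
time_s: 4.2
eef_pos: [0.6722, 0.135, 0.0265]
tcp_rot: [-3.14, 0.868, 1.567]
force: [-0.8, 0.6, 1.0]
finger_gap: -0.003
grip_force: 0.0
```

jog_arm(deltas="0 0 0 -0.04 -0.01 0.05 0; 0 0 0 -0.08 -0.02 0.1 0; 0 0 0 -0.12 -0.03 0.15 0; 0 0 0 -0.177 -0.045 0.211 0; 0 0 0 -0.177 -0.045 0.211 0")

```text
time_s: 4.7
eef_pos: [0.6663, 0.0808, 0.0291]
tcp_rot: [3.127, 0.864, 1.554]
force: [6.0, 3.9, 1.3]
finger_gap: -0.002
grip_force: 0.0
```

```bash
python3 - <<'E'
from h import *
s=readout.observe(); print(s['eef_pos'],s['force'])
R=tool(50)
# arc of tip: radius .168 about hinge(f=-.075,z=.071), lag h below lip plane
prev=(s['eef_pos'],Ro.from_euler('xyz',s['tcp_rot']))
for th in (0,.15,.3,.5,.7,.9,1.1,1.3,1.45):
    r=.166; h=.036-.024*min(1,th/.9)
    p=B(-.075+r*np.cos(th)+h*np.sin(th),-.03,.071+r*np.sin(th)-h*np.cos(th))
    print(th,end=' '); mv(p,R,prev)
ims=[optics.grab_frame(n)["pixels"][...,::-1] for n in("scene","top")]
cv2.imwrite("pics/c.png",np.hstack([cv2.resize(ims[0][100:370,130:430],(400,360)),cv2.resize(ims[1][40:310,130:430],(400,360))]))
E
```

```text
[0.66633556 0.08077202 0.02909045] [5.9934601  3.92700985 1.33254339]
0 [0.661 0.08  0.035] turn [ 0.001 -0.003 -0.003] shift [-0.027 -0.027 -0.014]
0.15 [0.664 0.081 0.064] turn [ 0.001 -0.003 -0.003] shift [-0.133 -0.012 -0.114]
0.3 [0.662 0.08  0.093] turn [ 0.001 -0.003 -0.003] shift [-0.247 -0.02  -0.205]
0.5 [0.652 0.075 0.131] turn [ 0.001 -0.003 -0.003] shift [-0.404 -0.064 -0.31 ]
0.7 [0.636 0.067 0.165] turn [ 0.001 -0.003 -0.003] shift [-0.561 -0.146 -0.39 ]
0.9 [0.613 0.056 0.194] turn [ 0.001 -0.003 -0.003] shift [-0.708 -0.259 -0.441]
1.1 [0.589 0.045 0.213] turn [ 0.001 -0.003 -0.003] shift [-0.822 -0.377 -0.462]
1.3 [0.562 0.032 0.228] turn [ 0.001 -0.003 -0.003] shift [-0.92  -0.512 -0.459]
1.45 [0.54  0.021 0.234] turn [ 0.001 -0.003 -0.003] shift [-0.98  -0.619 -0.441]
```

View pics/c.png

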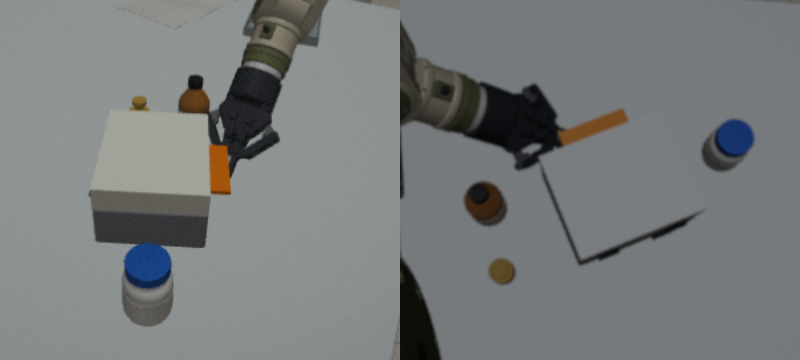

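The fingers are under the lip's left end (560,140) but press forward at about 7 N on the base or hood front. I'll back off 10 mm along f.

jog_arm(deltas="0 0 0 0.007 0.02 -0.008 0; 0 0 0 0.014 0.045 -0.016 0; 0 0 0 0.014 0.045 -0.016 0; 0 0 0 0.014 0.045 -0.016 0; 0 0 0 0.014 0.045 -0.016 0")

```text
time_s: 5.3
eef_pos: [0.6719, 0.0843, 0.0262]
tcp_rot: [-3.14, 0.867, 1.566]
force: [0.4, -0.4, 0.4]
finger_gap: -0.0
grip_force: 0.0
```

```bash
python3 - <<'E'
from h import *
s=readout.observe(); print(s['eef_pos'],s['force'])
R=tool(50); prev=(s['eef_pos'],R)
for th in (0.05,.15,.3,.45,.6,.75,.9,1.05,1.2,1.35,1.5):
    k=min(1,th/.9); r=.177-.011*k; h=.036-.024*k
    p=B(-.075+r*np.cos(th)+h*np.sin(th),-.03,.071+r*np.sin(th)-h*np.cos(th))
    print(th,end=' '); mv(p,R,prev)
E
```

```text
[0.67187859 0.0843142  0.02618432] [ 0.35721099 -0.44974516  0.4403141 ]
0.05 [0.672 0.085 0.045] turn [0. 0. 0.] shift [-0.072 -0.001 -0.063]
0.15 [0.672 0.085 0.066] turn [0. 0. 0.] shift [-0.149 -0.001 -0.128]
0.3 [0.668 0.083 0.095] turn [0. 0. 0.] shift [-0.27  -0.019 -0.217]
0.45 [0.66  0.079 0.124] turn [0. 0. 0.] shift [-0.392 -0.06  -0.294]
0.6 [0.648 0.073 0.15 ] turn [0. 0. 0.] shift [-0.511 -0.121 -0.356]
0.75 [0.632 0.066 0.174] turn [0. 0. 0.] shift [-0.625 -0.2   -0.402]
0.9 [0.613 0.056 0.194] turn [0. 0. 0.] shift [-0.731 -0.295 -0.431]
1.05 [0.595 0.048 0.209] turn [0. 0. 0.] shift [-0.818 -0.383 -0.448]
1.2 [0.576 0.038 0.221] turn [0. 0. 0.] shift [-0.895 -0.481 -0.452]
1.35 [0.555 0.028 0.23 ] turn [0. 0. 0.] shift [-0.962 -0.586 -0.442]
1.5 [0.533 0.018 0.236] turn [0. 0. 0.] shift [-1.016 -0.696 -0.419]
```

jog_arm(deltas="0 0 0 -0.072 0 -0.063 0; 0 0 0 -0.11 0 -0.095 0; 0 0 0 -0.149 0 -0.128 0; 0 0 0 -0.21 -0.01 -0.17 0; 0 0 0 -0.27 -0.019 -0.217 0")

```text
time_s: 5.8
eef_pos: [0.6679, 0.0825, 0.0966]
tcp_rot: [-3.14, 0.867, 1.566]
force: [-0.1, 0.3, -1.0]
finger_gap: 0.004
grip_force: 0.5
```

```bash
python3 - <<'E'
from h import *
print(readout.observe()['force'])
ims=[optics.grab_frame(n)["pixels"][...,::-1] for n in("scene","top")]
cv2.imwrite("pics/d.png",np.hstack([cv2.resize(ims[0][100:370,130:430],(400,360)),cv2.resize(ims[1][40:310,130:430],(400,360))]))
E
```

```text
[-0.07368473  0.33390225 -0.97725478]
```

View pics/d.png

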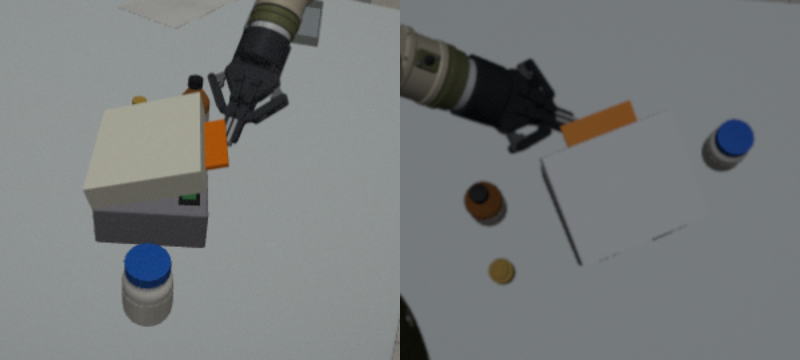

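The hood is lifting: the lip is up at (215,143) and resting on the fingertips, at about 1 N. I'll continue along the arc with slightly more overlap.

```bash
python3 - <<'E'
from h import *
s=readout.observe(); 
R=tool(50); prev=(s['eef_pos'],R)
for th in (.35,.45,.55,.65,.75,.9,1.05,1.2,1.35,1.5):
    k=min(1,th/.9); r=.164; h=.036-.024*k
    p=B(-.075+r*np.cos(th)+h*np.sin(th),-.03,.071+r*np.sin(th)-h*np.cos(th))
    print(th,end=' '); mv(p,R,prev)
    if th==.75: prev=(p,R)
E
```

```text
0.35 [0.658 0.078 0.102] turn [0. 0. 0.] shift [-0.026 -0.053  0.007]
0.45 [0.654 0.076 0.121] turn [0. 0. 0.] shift [-0.104 -0.076 -0.044]
0.55 [0.647 0.073 0.139] turn [0. 0. 0.] shift [-0.182 -0.109 -0.089]
0.65 [0.639 0.069 0.155] turn [0. 0. 0.] shift [-0.26  -0.15  -0.128]
0.75 [0.629 0.064 0.171] turn [0. 0. 0.] shift [-0.335 -0.199 -0.161]
0.9 [0.612 0.056 0.192] turn [0. 0. 0.] shift [-0.107 -0.088 -0.035]
1.05 [0.594 0.047 0.207] turn [0. 0. 0.] shift [-0.193 -0.175 -0.052]
1.2 [0.575 0.038 0.22 ] turn [0. 0. 0.] shift [-0.27  -0.272 -0.055]
1.35 [0.554 0.028 0.228] turn [0. 0. 0.] shift [-0.336 -0.375 -0.046]
1.5 [0.533 0.018 0.234] turn [0. 0. 0.] shift [-0.39  -0.484 -0.023]
```

jog_arm(deltas="0 0 0 -0.026 -0.053 0.007 0; 0 0 0 -0.104 -0.076 -0.044 0; 0 0 0 -0.182 -0.109 -0.089 0; 0 0 0 -0.26 -0.15 -0.128 0; 0 0 0 -0.335 -0.199 -0.161 0")

```text
time_s: 6.4
eef_pos: [0.6278, 0.0637, 0.1684]
tcp_rot: [-3.141, 0.867, 1.566]
force: [0.8, 0.9, -1.6]
finger_gap: -0.002
grip_force: 0.4
```

```bash
python3 - <<'E'
from h import *
print(readout.observe()['force'])
ims=[optics.grab_frame(n)["pixels"][...,::-1] for n in("scene","top")]
cv2.imwrite("pics/e.png",np.hstack([cv2.resize(ims[0][100:370,130:430],(400,360)),cv2.resize(ims[1][40:310,130:430],(400,360))]))
E
```

```text
[ 0.76833493  0.91898224 -1.64091318]
```

View pics/e.png

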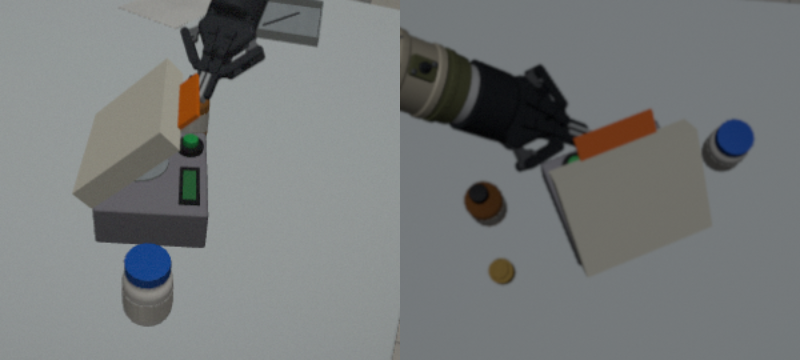

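The hood is up about 0.85 rad. The round green button shows at (191,143) on the bottle side, as predicted; the earlier green was the display. I'll keep going.

jog_arm(deltas="0 0 0 -0.107 -0.088 -0.035 0; 0 0 0 -0.193 -0.175 -0.052 0; 0 0 0 -0.27 -0.272 -0.055 0; 0 0 0 -0.336 -0.375 -0.046 0; 0 0 0 -0.39 -0.484 -0.023 0")

```text
time_s: 7.0
eef_pos: [0.5309, 0.0173, 0.2301]
tcp_rot: [3.141, 0.867, 1.565]
force: [0.3, -0.9, 0.4]
finger_gap: -0.004
grip_force: 0.1
```

```bash
python3 - <<'E'
from h import *
s=readout.observe(); print(s['force'])
R=tool(50)
mv(B(.08,-.06,.27),R,(s['eef_pos'],Ro.from_euler('xyz',s['tcp_rot'])))
ims=[optics.grab_frame(n)["pixels"][...,::-1] for n in("scene","top")]
cv2.imwrite("pics/f.png",np.hstack([cv2.resize(ims[0][100:370,130:430],(400,360)),cv2.resize(ims[1][40:310,130:430],(400,360))]))
E
```

```text
[ 0.33881655 -0.8852317   0.36920753]
[0.638 0.102 0.27 ] turn [-0.001 -0.002 -0.001] shift [ 0.123  0.533 -0.453]
```

View pics/f.png

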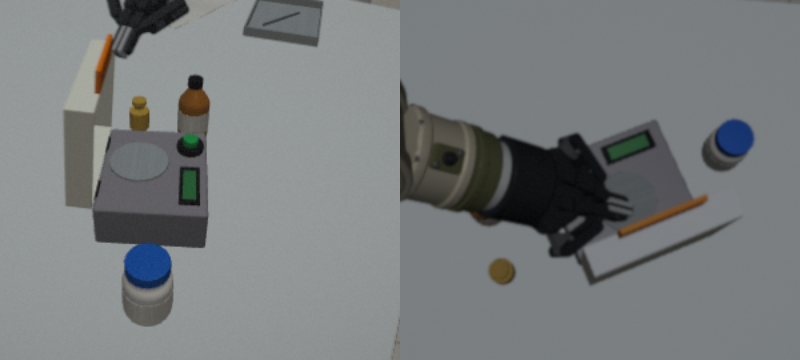

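The hood is past vertical and off the fingers. I'll retreat and let it fall open.

jog_arm(deltas="0 0 0 0.02 0.1 -0.09 0; 0 0 0 0.05 0.2 -0.18 0; 0 0 0 0.07 0.3 -0.27 0; 0 0 0 0.1 0.42 -0.36 0; 0 0 0 0.123 0.533 -0.453 0")

```text
time_s: 7.6
eef_pos: [0.6396, 0.1028, 0.2691]
tcp_rot: [-3.141, 0.867, 1.566]
force: [1.1, -0.3, 0.8]
finger_gap: -0.0
grip_force: 0.0
```

jog_arm(deltas="0 0.04 0 0 0 0 0; 0 0.08 0 0 0 0 0; 0 0.12 0 0 0 0 0; 0 0.16 0 0 0 0 0; 0 0.2 0 0 0 0 0")

```text
time_s: 8.1
eef_pos: [0.6395, 0.1026, 0.2698]
tcp_rot: [3.14, 0.234, 1.566]
force: [-0.2, -0.5, 0.5]
finger_gap: -0.001
grip_force: 0.0
```

```bash
python3 - <<'E' 2>/dev/null
from h import *
ims=[]
for n in("scene","top"):
    f=optics.grab_frame(n);W=cloud(f);H,S,V=cv2.split(cv2.cvtColor(f["pixels"],cv2.COLOR_RGB2HSV))
    m=(H>45)&(H<85)&(S>120)&(W[...,2]>.06)&(W[...,2]<.11)
    k,l,st,c=cv2.connectedComponentsWithStats(m.astype(np.uint8))
    for i in range(1,k):
        if st[i,4]>15: P=W[l==i]; print(n,st[i,4],c[i].round(),np.round(np.nanmedian(P,0),4),np.nanmax(P[:,2]))
    m=(H>4)&(H<16)&(S>200)&(W[...,2]>.15); P=W[m]; q=(P-B(-.075,0,.071)); print("lip ang",np.median(np.arctan2(q[:,2],q@F)))
    ims.append(f["pixels"][...,::-1])
print(readout.observe()); mv(B(.05,-.045,.12),tool(0))
cv2.imwrite("pics/g.png",np.hstack([cv2.resize(ims[0][100:370,130:430],(400,360)),cv2.resize(ims[1][40:310,130:430],(400,360))]))
E
```

```text
scene 106 [272. 206.] [0.6187 0.0686 0.0911] 0.09377142215952994
scene 214 [272. 239.] [6.525e-01 6.000e-04 7.280e-02] 0.07515251130753076
lip ang 1.95868856294073
top 159 [262. 163.] [0.6154 0.0752 0.091 ] 0.09513464595223808
lip ang 1.955289525731584
{'time_s': 8.2, 'joint_pos': array([ 0.13838195,  0.49922282,  0.40118961,  1.50505901, -0.23552308,
        1.72334427]), 'joint_velocities': array([ 0.05468593,  0.03751006,  0.00112632,  0.03097366, -0.07489857,
        0.05244522]), 'effort': array([-6.19542506e-01, -5.76013970e+01,  2.91722882e+01, -6.84860686e-03,
       -1.07502448e-01, -4.10943478e-01]), 'eef_pos': array([0.63968514, 0.09913413, 0.27148556]), 'tcp_rot': array([3.13796505, 0.23765916, 1.56001844]), 'force': array([ 0.75729297, -0.17216057,  0.16174768]), 'ft_torque': array([ 0.1969457 ,  0.03747201, -0.01468747]), 'grip_force': 0.0, 'finger_gap': 0.0036546376324539617}
[0.618 0.075 0.12 ] turn [ 0.001  0.076 -0.003] shift [ 0.061 -0.112  0.764]
```

View pics/g.png

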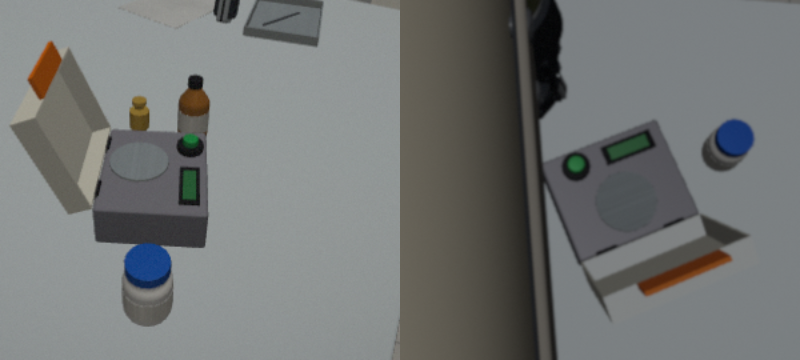

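The hood rests open at 1.95 rad. The button is at (0.617, 0.074) with its top at about 0.093 (scene crop 191,143; top crop 575,165). The wrist will be at about 0.39 m, so the arm clears the hood.

jog_arm(deltas="0 0.03 0 0.02 -0.04 0.15 0; 0 0.06 0 0.04 -0.08 0.3 0; 0 0.076 0 0.05 -0.112 0.45 0; 0 0.076 0 0.06 -0.112 0.6 0; 0 0.076 0 0.061 -0.112 0.75 0")

```text
time_s: 8.7
eef_pos: [0.6153, 0.0783, 0.119]
tcp_rot: [-3.139, 0.002, 1.565]
force: [-0.0, -0.3, 0.0]
finger_gap: 0.003
grip_force: 0.0
```

```bash
python3 - <<'E'
from h import *
print(readout.observe()['force']); mv(np.array([.617,.074,.086]),tool(0)); 
E
```

```text
[-0.03404494 -0.288376    0.04283858]
[0.617 0.074 0.086] turn [-0.001  0.001 -0.002] shift [-0.021  0.009  0.165]
```

jog_arm(deltas="0 0 0 -0.021 0.009 0.06 0; 0 0 0 -0.021 0.009 0.12 0; 0 0 0 -0.021 0.009 0.14 0; 0 0 0 -0.021 0.009 0.155 0; 0 0 0 -0.021 0.009 0.165 0")

```text
time_s: 9.2
eef_pos: [0.6182, 0.0748, 0.0893]
tcp_rot: [3.14, 0.0, 1.566]
force: [-1.2, 0.1, 2.5]
finger_gap: -0.0
grip_force: 1.2
```

jog_arm(deltas="0 0 0 0 0 0.01 0; 0 0 0 0 0 0.02 0; 0 0 0 0 0 0.025 0; 0 0 0 0 0 0.025 0; 0 0 0 0 0 0.025 0")

```text
time_s: 9.7
eef_pos: [0.6183, 0.0748, 0.0859]
tcp_rot: [3.139, -0.001, 1.566]
force: [-4.9, 1.3, 13.4]
finger_gap: -0.0
grip_force: 6.0
```

At 13 N it has bottomed out, about 7 mm below first contact. I'll release and retreat.

jog_arm(deltas="0 0 0 0 0 -0.05 0; 0 0 0 0 0 -0.15 0; 0 0 0 0 0 -0.3 0; 0 0 0 0 0 -0.45 0; 0 0 0 0 0 -0.6 0")

```text
time_s: 10.2
eef_pos: [0.6178, 0.0741, 0.2049]
tcp_rot: [3.141, 0.001, 1.565]
force: [0.2, -0.7, -0.1]
finger_gap: 0.003
grip_force: 0.0
```

jog_arm(deltas="0 0 0 0 0 -0.1 0; 0 0 0 0 0 -0.1 0; 0 0 0 0 0 -0.1 0; 0 0 0 0 0 -0.1 0; 0 0 0 0 0 -0.1 0")

```text
time_s: 10.7
eef_pos: [0.6169, 0.0742, 0.2218]
tcp_rot: [-3.139, 0.0, 1.565]
force: [1.0, -0.3, 0.2]
finger_gap: -0.001
grip_force: 0.0
```

```bash
python3 - <<'E' 2>/dev/null
from h import *
ims=[]
for n in("scene","top"):
    f=optics.grab_frame(n);W=cloud(f);H,S,V=cv2.split(cv2.cvtColor(f["pixels"],cv2.COLOR_RGB2HSV))
    m=(H>45)&(H<85)&(S>120)&(W[...,2]>.08)&(W[...,2]<.11)
    if m.sum(): print(n,m.sum(),np.nanmedian(W[m],0))
    ims.append(f["pixels"][...,::-1])
    m=(H>4)&(H<16)&(S>200)&(W[...,2]>.15); P=W[m]; q=(P-B(-.075,0,.071)); print("lip ang",np.median(np.arctan2(q[:,2],q@F)))
print(readout.observe()['force'])
cv2.imwrite("pics/h.png",np.hstack([cv2.resize(ims[0][100:370,130:430],(400,360)),cv2.resize(ims[1][40:310,130:430],(400,360))]))
E
```

```text
scene 106 [0.61843968 0.06924278 0.09102726]
lip ang 1.9585563345841503
lip ang 1.6602178234322942
[ 0.36964473 -0.01133924  0.10581119]
```

View pics/h.png

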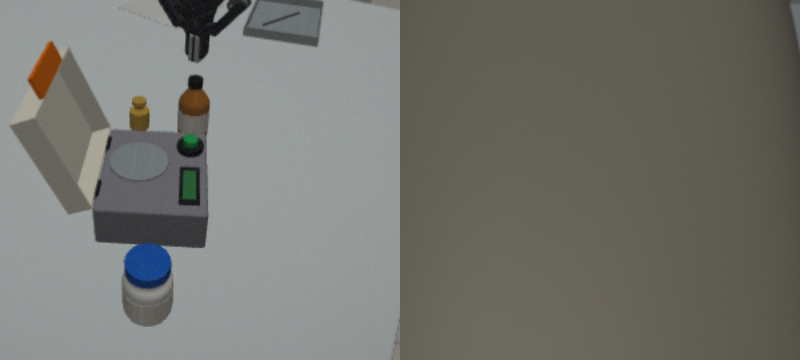

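The scene view shows the hood open (45,70), the button back up (191,143) and the objects in place. The top view is blocked by the arm.

```bash
python3 -c "
from workcell import bot
print(bot.job_done())"
```

```text
the job is handed in; nothing more can be done
None
```

The job is handed in: the hood rests open at about 1.95 rad, the power button was pressed down at about 13 N and has sprung back, and the bottle, jar and weight show no movement in the last picture; no verdict was returned.

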